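Set up the drop-front punching flap on the sign bench

TASK

Get the bench cabinet's drop-front flap ready for punching signs: first draw out both slide-out supports under it, each until you feel it come up firmly against its stop, and leave it there, while the flap stays closed. Then lower the flap gently by its bar, without letting it drop, until it rests level on both supports, and let go. Leave the other things on the bench where they are.

Things in the scene. Friction and masses are not known exactly. Their poses are not given: they have to be found in the camera images.
- cabinet: Low fixed wooden cabinet, 160 deep x 340 wide x 225 high mm, front to the robot. Origin: on the table, under the middle of the flap's hinge line at the front. x points into the cabinet (away from the robot), y to its left seen from the robot, z up. Front face at x = 0 up to z = 85 mm; above that the closed flap leans back. Its top begins 45 mm behind the hinge line.
- flap (a joint): Angle of the white drop-front flap, rad: 0 closed (leaning 10 degrees back past vertical, resting by its own weight); grows as its free edge comes down towards the robot; 1.745 is level on the drawn-out supports; unsupported it sags to 2.05. Hinge nearly frictionless: past 0.17 it falls if not held. 310 wide x 150 long x 12 thick mm, 0.3 to 0.65 kg; its outer face becomes the underside.
- flap_hinge (a point): Middle of the hinge axis (along cabinet y), 85 mm above the table, in line with the flap's outer face. Two battens, 24 wide, stand 22 mm out of that face at cabinet y = +-74 mm, 25 to 135 mm from the hinge: they overhang the support pulls and leave no room there for an upright gripper, so reach in with it leaning back towards the robot by 30 to 45 degrees.
- flap_bar (a point): Middle of the flap's round steel pull bar, 12 mm thick, 100 long along cabinet y, on two end posts 45 mm beyond the free edge: 195 mm from the hinge, 6 mm inward of the outer face. Closed, it is 276 mm above the table, free to be taken from above, a finger on each side; it can turn between the pads, so the gripper can stay upright all the way. Level, it is 91 mm above the table.
- support_l: Left support: wooden bar 24 wide x 36 high mm in a slot under the flap, cabinet y = +115, with an upright steel pull plate on its front, 36 long (x) x 12 thick (y) x 30 high mm. Origin: the plate's centre, 60 mm above the table; axes as the cabinet's. Slides out along cabinet -x, 4 N friction; origin at x = -22 when in; starts 0 to 12 out. A hidden stop ends it at 60 to 95 mm out: feel for it.
- support_r: Right slide-out support, the same at cabinet y = -115 mm, with its own hidden stop. Both stops are rubber buffers: the pulling force rises by about 1 N per mm from there, and the slide's friction then keeps a released support pressed on its buffer. A careless push inward takes it off again.
- tin: Bystander: low steel tin, 56 across x 30 high mm, on the table between the supports, in front of the cabinet. Origin under its centre.
- offcut: Bystander: wooden offcut 110 x 38 x 28 mm on the table beside the cabinet's left support. Origin under its centre, long along its x.
- jar: Bystander: squat glass jar with steel cap, 52 across x 45 high mm, on top of the cabinet. Origin under its centre.
- carton: Bystander: cardboard carton 100 x 130 x 75 mm on the table to the right. Origin under its centre.
- can: Bystander: aluminium can, 66 across x 180 high mm, on the table to the left. Origin under its centre.
- hammer: Bystander: hammer lying on the table to the left.
- driver: Bystander: screwdriver lying on the table to the right.

How it is judged:
By the outcome, as a careful person would: the job done as asked, in the order asked, and still so for the second after the job is handed in, with the robot touching nothing.
It also fails if it takes over 72 s, if anything falls off the work surface, if the arm or the gripper's body presses on something with over 40 N, if the wrist force passes 120 N, or if a joint passes its speed limit or range.

ROBOT

A 7-joint arm with a two-finger parallel gripper is mounted at the origin on the work surface. World frame = base frame: x ahead of the robot, y to its left, z up, the work surface at z = 0. Lengths are in mm, angles in rad, forces in N, time in s.
With the tool pointing down it reaches from about 400 to 875 mm from the base axis. Payload 4.4 kg.
Tool frame: the origin (TCP) lies on the centre line of the jaws, within the pads' length; the fingertips stand 25 mm ahead of it and the grasp point (between the pads) lies 6 mm ahead of it (ctrl.finger_overhang is the distance from the TCP to the fingertips, in mm); z points along the fingers, y is the line along which they close (so a half turn about z gives the same grasp; the last joint's range is limited). The gripper opens to 85 mm and grips with 20 to 120 N. Pads are 22 mm wide; open, the fingers measure 114 mm over their backs; the gripper's body (76 mm by 85 mm) begins 54 mm behind the grasp point. The pads swing forward as they close: fully open they stand 13 mm farther back than shut.
Start: joints at [1.258, 0.628, 0.038, 1.517, -0.027, 0.996, -0.02], TCP at [158.823, -630.312, 256.313] pointing down, gripper open.
Joint ranges: [-3.06, 3.06], [-0.37, 2.12], [-1.25, 1.32], [0.18, 2.47], [-1.1, 4.24], [0.23, 1.98], [-2.94, 2.94]. Speed limits (rad/s): [2.57, 2.57, 3.14, 3.14, 3.14, 3.14, 3.14].

INTERFACE

Orientations are given as [roll, pitch, yaw] about the fixed x, y, z axes, in that order (R = Rz(yaw) Ry(pitch) Rx(roll)).
In Python, from cell import ctrl gives the robot as it stands. The module is installed in compiled form; this text tells all that it offers.
- The arm moves only by the tool play_rows, never from a script. Its argument "targets" is a list of rows, each a list of 5 numbers: the closure, from 0 (fully open) to 1 (shut), then the shift along the tool's x, y, z in cm, then the turn about the tool's z in degrees. In form: [[gripper, dx, dy, dz, spin], ...]. A call has 1 to 10 rows; each row is the pose to reach, as a shift and turn from the pose commanded when the call began, along the tool's axes at that moment; what a row does not reach only later rows make up. A row lasts 1/10 s, in which the tool goes at most 50 mm and 8.59 degrees, less where a joint would pass 70% of its speed; a pose out of reach is approached as far as the arm can. A call with a gripper value outside its range is refused whole. The fingers move at their own pace and stop on an object; the grip force is fixed at half the most. Time passes only in rows, so rows that repeat a pose let the fingers close. It gives the time, the measured TCP pose, the force, the opening and the grip force at its end, in the units of the state.
- ctrl.read_state(): the state, without advancing time (a new reading comes with each control period).
- ctrl.get_image(name): name is "scene" or "top" or "wrist"; returns (picture, depth): 384x512x3 uint8, red, green, blue; 384x512 float32, mm along the optical axis (not along the pixel's ray), 0 where there is no reading.
- ctrl.calibration(name): a dict with "vfov" (degrees; the focal length in pixels is half the picture's height over the tangent of half this angle, whatever the lens; pixels are square), "cx", "cy" (the principal point, pixels), "extrinsics" (4x4, takes a point from camera to world coordinates); the wrist camera has in their place "mount" (4x4, takes a point from camera to tool coordinates, whose origin is the TCP and whose axes are the flange's). Camera axes: x right, y down, z forward; pixel columns grow to the right and rows downward; lengths in mm; the calibration is good to about 2 mm. A picture is of the moment at which its call begins: read the wrist's pose just before it. calibration takes no time and is no camera call.
- ctrl.finish_job(): hands the job in; it is judged then, once.
Trained networks look in the newest picture that a camera, given by its name, has taken for a name from the list of things; names that differ only in an ending like _2 or _b are one class to them, and where a whole thing is asked for, a point or a joint stands for the part that bears it (a point fixed in the world has none). Each returns a list of dicts, best first, with "confidence" (0 to 1); they miss things now and then, are a little off and sometimes report something else, mostly with a low value. They report only what shows in the picture. A call takes as long as a camera call.
- ctrl.search_frame(camera, name): "bbox" ([left, top, right, bottom] in pixels, round what is visible of it).
- ctrl.trace(camera, name): "pixels" (384x512 bool, what is visible of it) and "bbox" ([left, top, right, bottom] in pixels, round what is visible of it).
The state is a dict: "clock": time; "qpos": joint angles; "qd": joint speeds; "tau": joint torques, N m; "eef_pos": TCP position; "tool_rot": TCP orientation; "force": force on the tool from outside, world axes, zero at the start; "torque": the same for the moment, N m; "width": finger opening in mm; "gripper_force": force on a finger pad.
Only numpy, scipy, OpenCV 4.12 (cv2) and the standard library are available. Lean on these libraries where they do the work, as an engineer would, in place of code of your own. Each camera call takes 0.05 s, during which the arm holds its last target. There are 200 camera calls.

## Working session

There is one attempt and no reset: what is moved stays moved. The work goes in short steps, Python scripts to look and compute and a tool call to move; the robot and the scene stay as the last step left them, time stands still between calls to the robot, and variables do not carry over. Pictures are saved under pics/ and viewed, at most 10 in all, crops included, and the job is handed in when it is done.

Besides the shell and the picture viewer there is one more tool, called after "Request:" as name(argument=value, ...) on one line, values as JSON. play_rows: Moves the arm, as the interface text tells. Its arguments: {"type":"object","properties":{"targets":{"type":"array"}},"required":["targets"]}

```bash
mkdir -p pics; cat > h.py <<'E'
import numpy as np, cv2
from cell import ctrl
from scipy.spatial.transform import Rotation as Rn
def pose():
    s=ctrl.read_state(); T=np.eye(4); T[:3,:3]=Rn.from_euler('xyz',s['tool_rot']).as_matrix(); T[:3,3]=s['eef_pos']; return s,T
def grab(n):
    s,T=pose(); im,d=ctrl.get_image(n); c=ctrl.calibration(n)
    E=c['extrinsics'] if 'extrinsics' in c else T@np.array(c['mount'])
    f=im.shape[0]/2/np.tan(np.radians(c['vfov'])/2)
    v,u=np.mgrid[:384,:512]
    P=np.stack([(u-c['cx'])/f*d,(v-c['cy'])/f*d,d],-1)@np.array(E)[:3,:3].T+np.array(E)[:3,3]
    P[d==0]=np.nan
    return im,d,P,np.array(E),f,c
def save(im,n): cv2.imwrite('pics/'+n,im[:,:,::-1])
E
python3 - <<'E'
from h import *
s,T=pose(); print(s); print(T.round(3))
for n in('scene','top'):
    im,d,P,E,f,c=grab(n); save(im,n+'1.png'); np.save(n+'P.npy',P); print(n,E[:3].round(2).tolist(),f)
    for k in('flap_bar','support_l','support_r','flap','cabinet'):
        r=ctrl.trace(n,k)[:2]
        for q in r:
            m=q['pixels']; print(k,round(q['confidence'],2),q['bbox'],m.sum(),np.nanmedian(P[m],0).round(1))
E
```

```text
{'clock': 0.0, 'qpos': array([ 1.25819044,  0.62935199,  0.03842803,  1.51842529, -0.02701414,
        0.99629162, -0.02000128]), 'qd': array([ 0.00158174,  0.00044657, -0.00030012,  0.00083589, -0.00102211,
       -0.00062325, -0.00017665]), 'tau': array([-9.10764065e-04, -5.63410950e+01,  1.22603673e+00, -1.93451214e+01,
        1.10788512e-02,  1.06157022e-02,  3.03111605e-06]), 'eef_pos': array([ 158.69054767, -629.70526249,  255.36667409]), 'tool_rot': array([-3.13963386e+00,  7.36243141e-06,  2.46806879e-01]), 'force': array([-0.18168263, -0.50189762, -0.15404797]), 'torque': array([-0.01011217, -0.03643246, -0.00745412]), 'gripper_force': 0.0, 'width': 85.34634445603588}
[[ 9.70000e-01  2.44000e-01 -0.00000e+00  1.58691e+02]
 [ 2.44000e-01 -9.70000e-01  2.00000e-03 -6.29705e+02]
 [-0.00000e+00 -2.00000e-03 -1.00000e+00  2.55367e+02]
 [ 0.00000e+00  0.00000e+00  0.00000e+00  1.00000e+00]]
scene [[0.9, -0.39, 0.18, 368.0], [-0.43, -0.81, 0.39, -444.76], [-0.0, -0.43, -0.9, 1168.76]] 371.66758771962486
flap_bar 0.97 [258.8, 127.6, 319.3, 233.0] 2644 [662.5 -11.4 192.4]
support_l 
[... 354 characters left out ...]
5, 361.5, 246.3] 8300 [694.9 -37.  222. ]
cabinet 0.67 [247.0, 110.8, 358.8, 247.4] 8190 [692.8 -38.7 222.1]
top [[0.01, -1.0, 0.07, 520.24], [-1.0, -0.01, -0.01, 2.97], [0.01, -0.07, -1.0, 1312.65]] 433.91885173352455
flap_bar 0.67 [74.2, 222.2, 149.3, 293.7] 1113 [432.1 427.2  22.9]
flap_bar 0.57 [191.7, 155.1, 314.2, 188.3] 2717 [666.    2.2 203. ]
support_l 0.58 [291.1, 182.4, 297.3, 196.5] 85 [ 633.  -117.8   74.1]
support_r 0.58 [291.1, 182.4, 297.3, 196.5] 85 [ 633.  -117.8   74.1]
flap 0.7 [75.1, 224.8, 145.7, 292.8] 948 [432.2 427.2  23.7]
flap 0.62 [191.5, 153.0, 312.1, 188.2] 2835 [ 6.661e+02 -1.000e-01  2.030e+02]
cabinet 0.66 [183.0, 106.5, 319.8, 202.0] 9071 [713.3  -4.2 224.1]
```

```bash
python3 - <<'E'
from h import *
a=cv2.imread('pics/top1.png')[90:300,60:400]; b=cv2.imread('pics/scene1.png')[90:360,200:400]
cv2.imwrite('pics/topz.png',cv2.resize(a,None,fx=2.3,fy=2.3,interpolation=cv2.INTER_CUBIC)); 
P=np.load('topP.npy')
# cabinet top
m=(P[...,2]>218)&(P[...,2]<230)&(P[...,0]>600)&(P[...,0]<900)&(abs(P[...,1])<260)
m=cv2.morphologyEx(m.astype(np.uint8),cv2.MORPH_OPEN,np.ones((5,5)))
r=cv2.minAreaRect(P[m>0][:,:2].astype(np.float32)); print(r, cv2.boxPoints(r).round(1))
# bar: z 265-290
m=(P[...,2]>262)&(P[...,2]<292)&(P[...,0]>600)&(P[...,0]<800)
q=P[m]; r=cv2.minAreaRect(q[:,:2].astype(np.float32)); print('bar',len(q),r,q.mean(0), cv2.boxPoints(r).round(1))
# plates z 68-80 in front
for sg in(1,-1):
    m=(P[...,2]>66)&(P[...,2]<82)&(abs(P[...,1]-sg*115)<35)&(P[...,0]>560)&(P[...,0]<720)
    q=P[m]; print('plate',len(q),q.min(0).round(1),q.max(0).round(1),q.mean(0).round(1))
E
```

```text
((747.156005859375, 2.7623291015625), (127.00323486328125, 340.5892333984375), 2.1945083141326904) [[ 677.2  170.5]
 [ 690.2 -169.8]
 [ 817.1 -165. ]
 [ 804.1  175.4]]
bar 523 ((714.9491577148438, 29.29242706298828), (160.6299285888672, 87.15113830566406), 44.39209747314453) [731.65735468  29.72849389 274.33305843] [[627.1   4.2]
 [688.  -58. ]
 [802.8  54.3]
 [741.9 116.6]]
plate 70 [590.5  99.8  66. ] [638.9 122.7  81.5] [611.8 109.8  74.5]
plate 66 [ 612.3 -124.4   69.7] [ 652.2 -106.3   81.1] [ 631.5 -117.8   75.1]
```

View pics/topz.png

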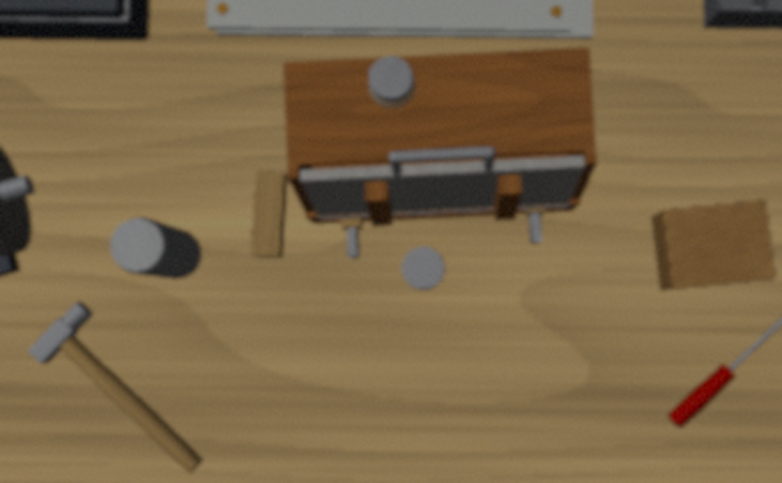

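View pics/scene1.png

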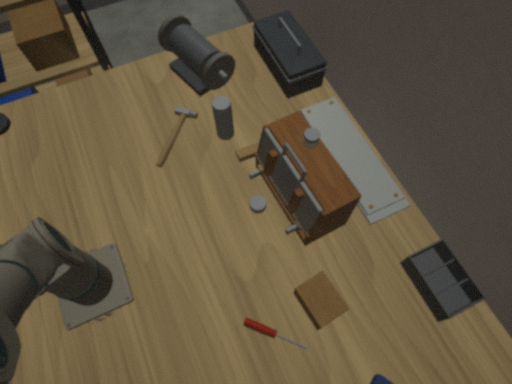

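Request:
play_rows(targets=[[0,25,-20,-4,12],[0,51,-40,-4,12],[0,51,-40,-4,12],[0,51,-40,-4,12],[0,51,-40,-4,12],[0,51,-40,-4,12],[0,51,-40,-4,12],[0,51,-40,-4,12],[0,51,-40,-4,12],[0,51,-40,-4,12]])

```text
clock: 1.6
eef_pos: [465.3, -234.1, 288.4]
tool_rot: [3.141, -0.001, 0.037]
force: [1.5, 0.0, 0.2]
width: 85.1
gripper_force: 0.0
```

Request:
play_rows(targets=[[0,0,0,0,0]])

```text
clock: 1.7
eef_pos: [469.6, -228.1, 288.4]
tool_rot: [-3.138, -0.005, 0.05]
force: [0.0, -0.6, -0.1]
width: 85.3
gripper_force: 0.0
```

Request:
play_rows(targets=[[0,3,-5,0,0],[0,5,-10,-1,0],[0,6,-14,-1,0],[0,6,-16,-2,0],[0,6,-16,-2,0]])

```text
clock: 2.2
eef_pos: [519.3, -68.8, 308.9]
tool_rot: [-3.139, -0.002, 0.045]
force: [0.7, 0.2, 0.2]
width: 85.6
gripper_force: 0.0
```

```bash
python3 - <<'E'
from h import *
print(np.array(ctrl.calibration('wrist')['mount']).round(2).tolist())
im,d,P,E,f,c=grab('wrist'); save(im,'w1.png'); np.save('wP.npy',P); print(E[:3].round(2).tolist())
for k in('flap_bar','support_l','tin','offcut'):
    for q in ctrl.trace('wrist',k)[:3]:
        m=q['pixels']; print(k,round(q['confidence'],2),q['bbox'],m.sum(),np.nanmedian(P[m],0).round(1),np.nanmin(P[m],0).round(1),np.nanmax(P[m],0).round(1))
E
```

```text
[[0.0, -0.96, -0.28, 70.91], [1.0, -0.0, 0.0, -0.31], [-0.0, -0.28, 0.96, -117.36], [0.0, 0.0, 0.0, 1.0]]
[[0.05, -0.96, -0.28, 589.86], [-1.0, -0.04, -0.01, -65.56], [-0.0, 0.28, -0.96, 426.48]]
flap_bar 0.75 [0.0, 0.0, 386.1, 74.2] 20256 [ 6.568e+02 -3.000e-01  1.654e+02] [ 625.6 -160.8   85.1] [678.  160.9 223.1]
support_l 0.92 [290.0, 61.7, 313.2, 98.2] 585 [ 635.9 -116.6   74.6] [ 611.  -137.    -0.9] [ 656.8 -105.5   87.1]
support_l 0.71 [89.9, 61.3, 127.2, 104.3] 942 [617.  105.7  73.9] [590.7  81.9  -1.8] [637.  166.8 115.3]
tin 0.84 [174.8, 97.2, 213.7, 139.0] 1416 [580.6  20.5  29.6] [552.7  -6.1  -2.1] [609.1  58.5  32.3]
offcut 0.9 [21.0, 43.8, 69.5, 104.7] 1933 [624.5 219.5  27.1] [ 5.927e+02  2.041e+02 -3.000e-01] [665.3 244.7  29.9]
```

View pics/w1.png

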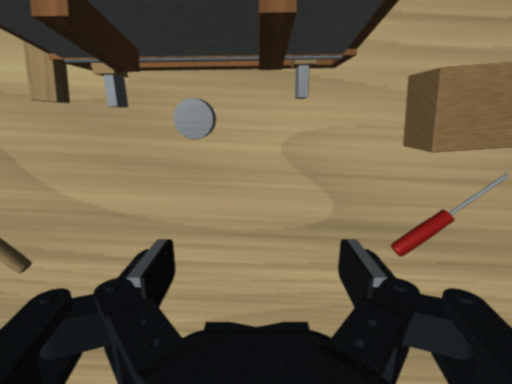

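```bash
python3 - <<'E'
from h import *
P=np.load('wP.npy')
for n,(y0,x0,x1) in {'l':(107,570,660),'r':(-117,590,665)}.items():
    m=(abs(P[...,2]-75)<4)&(abs(P[...,1]-y0)<22)&(P[...,0]>x0)&(P[...,0]<x1)
    q=P[m]; r=cv2.minAreaRect(q[:,:2].astype(np.float32)); print(n,len(q),np.median(q,0).round(1),np.percentile(q,[3,97],0).round(1).tolist(),r)
# flap face: fit plane
m=(P[...,2]>100)&(P[...,2]<215)&(P[...,0]>640)&(abs(P[...,1])<150)
q=P[m]
A=np.c_[q[:,1],q[:,2]-85,np.ones(len(q))]; w=np.ones(len(q),bool)
for _ in range(12):
    s=np.linalg.lstsq(A[w],q[w,0],rcond=None)[0]; r=q[:,0]-A@s; w=(r>-4)&(r<6)
print('flap x = y*%.4f + (z-85)*%.3f + %.1f'%tuple(s),w.sum())
# ledge (wood front below flap) z~85
m=(abs(P[...,2]-85)<4)&(abs(P[...,1])<160)&(P[...,0]>600)&(P[...,0]<680)
q=P[m]; s=np.polyfit(q[:,1],q[:,0],1); print('ledge',s,len(q),q.min(0),q.max(0))
E
```

```text
l 381 [610.1 109.   74.5] [[591.8, 102.9, 72.1], [626.8, 116.1, 76.9]] ((609.2426147460938, 108.41463470458984), (37.16146469116211, 24.698894500732422), 8.712512016296387)
r 367 [ 630.5 -118.6   74.7] [[612.5, -124.9, 72.2], [647.5, -111.9, 77.8]] ((630.5552368164062, -115.22048950195312), (23.582218170166016, 38.28908920288086), 83.5433349609375)
flap x = y*-0.0587 + (z-85)*0.177 + 647.4 13045
ledge [-7.13397526e-02  6.43914382e+02] 1045 [ 625.85380885 -158.73470599   81.66821814] [657.17127246 159.32066301  88.98633341]
```

Request:
play_rows(targets=[[1,0,4,4,-1],[1,0,8.3,8,-1],[1,4,8.3,12,-1],[1,8,8.3,16,-1],[1,9.6,8.3,19,-1],[1,9.6,8.3,21,-1],[1,9.6,8.3,22.9,-1],[1,9.6,8.3,22.9,-1],[1,9.6,8.3,22.9,-1]])

```text
clock: 3.35
eef_pos: [616.7, -154.4, 78.8]
tool_rot: [3.141, 0.001, 0.053]
force: [0.8, 0.5, 0.5]
width: 0.3
gripper_force: 0.0
```

```bash
python3 - <<'E'
from h import *
s,T=pose(); print(s['clock'],s['eef_pos'],s['tool_rot'],s['force'],s['width'])
im,d,P,E,f,c=grab('wrist'); save(im,'w2.png')
for q in ctrl.trace('wrist','support_r')[:3]:
    m=q['pixels']&(abs(P[...,2]-75)<5); print(round(q['confidence'],2),q['bbox'],m.sum(),np.nanmedian(P[m],0).round(1) if m.sum() else 0)
E
```

```text
3.35 [ 616.73337658 -154.39770224   78.84593685] [3.14117881e+00 7.38459668e-04 5.29756808e-02] [0.77404048 0.45202131 0.54483034] 0.3366000899255285
0.24 [2.4, 0.0, 410.8, 298.4] 1633 [ 629.3 -119.3   74.7]
```

View pics/w2.png

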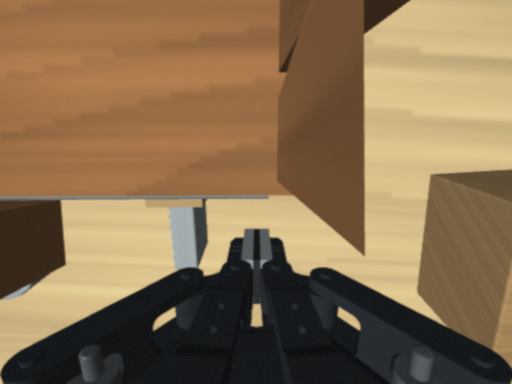

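```bash
python3 - <<'E'
from h import *
im,d,P,E,f,c=grab('wrist'); s,T=pose()
Q=(P-T[:3,3])@T[:3,:3]
for p in [(20,360),(95,360),(180,282),(190,300),(240,240),(258,235),(258,300),(10,352),(415,365),(205,225),(172,215),(180,262)]:
    print(p,Q[p[1],p[0]].round(1),d[p[1],p[0]].round(0),P[p[1],p[0]].round(1))
E
```

```text
(20, 360) [ 14.2 -56.4 -64.6] 66.0 [628.9 -96.7 145. ]
(95, 360) [ 10.4 -41.1 -61.1] 71.0 [ 626.  -112.2  141.5]
(180, 282) [ 12.4 -27.4 -30.1] 100.0 [ 628.8 -125.8  110.6]
(190, 300) [  5.4 -24.1 -30.9] 101.0 [ 622.  -129.5  111.4]
(240, 240) [ 7.  -8.5 15.4] 145.0 [ 624.5 -145.    65. ]
(258, 235) [10.9  0.9 13.1] 142.0 [ 628.9 -154.2   67.4]
(258, 300) [ -9.5   0.8 -11.3] 124.0 [ 608.5 -155.1   91.8]
(10, 352) [-132.9 -218.4   80.3] 246.0 [ 4.737e+02  5.700e+01 -4.000e-01]
(415, 365) [  9.1  40.4 -61.4] 71.0 [ 629.  -193.7  142. ]
(205, 225) [ 10.8 -28.5  26.6] 155.0 [ 627.2 -124.8   53.9]
(172, 215) [ 24.6 -39.6   5.6] 131.0 [ 640.4 -113.    75. ]
(180, 262) [ -0.4 -37.9   5.9] 138.0 [ 615.5 -116.    74.5]
```

Request:
play_rows(targets=[[1,0,-0.8,0,0],[1,0,-1.3,0,0],[1,0,-1.5,0,0],[1,0,-1.5,0,0]])

```text
clock: 3.9
eef_pos: [616.9, -139.0, 79.8]
tool_rot: [3.14, -0.002, 0.055]
force: [-1.2, -3.4, 2.2]
width: 0.2
gripper_force: 1.9
```

Request:
play_rows(targets=[[1,0,-0.2,0,0],[1,0,-0.4,0,0],[1,0,-0.4,0,0]])

```text
clock: 4.2
eef_pos: [616.9, -138.8, 79.9]
tool_rot: [3.135, -0.002, 0.052]
force: [0.6, -9.8, 3.6]
width: -0.0
gripper_force: 5.0
```

Request:
play_rows(targets=[[1,0,-0.4,0,0],[1,0,-0.8,0,0],[1,-0.4,-0.8,0,0],[1,-0.8,-0.8,0,0],[1,-1.2,-0.8,0,0],[1,-1.6,-0.8,0,0]])

```text
clock: 4.8
eef_pos: [602.9, -139.2, 80.1]
tool_rot: [3.126, -0.009, 0.048]
force: [5.9, -22.6, -5.1]
width: 0.1
gripper_force: 11.5
```

Request:
play_rows(targets=[[1,-0.4,0,0,0],[1,-0.8,0,0,0],[1,-1.2,0,0,0],[1,-1.6,0,0,0],[1,-2.0,0,0,0],[1,-2.4,0,0,0]])

```text
clock: 5.4
eef_pos: [579.2, -140.5, 80.1]
tool_rot: [3.126, -0.01, 0.047]
force: [5.8, -24.2, -5.4]
width: 0.2
gripper_force: 12.1
```

```bash
python3 - <<'E'
from h import *
im,d,P,E,f,c=grab('wrist'); s,T=pose(); print(s['eef_pos'],s['force'])
Q=(P-T[:3,3])@T[:3,:3]
m=(abs(P[...,2]-74.5)<4)&(Q[...,1]<-8)&(Q[...,1]>-35)&(abs(Q[...,0])<60)
print(np.percentile(Q[m],[3,50,97],0).round(1).tolist(),np.percentile(P[m],[3,50,97],0).round(1).tolist())
m=(abs(P[...,2]-74.5)<4)&(Q[...,1]<-8)&(Q[...,1]>-35)&(Q[...,0]<24)&(Q[...,0]>-20); print(np.percentile(Q[m],[1,50,99],0).round(1).tolist())
save(im,'w3.png')
E
```

```text
[ 578.22354216 -140.56670752   80.06850513] [  5.08527419 -23.67498604  -3.65652181]
[[-1.2, -24.6, 4.0], [14.4, -19.0, 5.2], [28.5, -11.3, 7.1]] [[576.1, -129.0, 72.8], [591.8, -121.0, 74.7], [605.9, -115.2, 75.9]]
[[-2.4, -25.0, 2.9], [11.4, -19.0, 5.2], [23.7, -8.9, 8.8]]
```

View pics/w3.png

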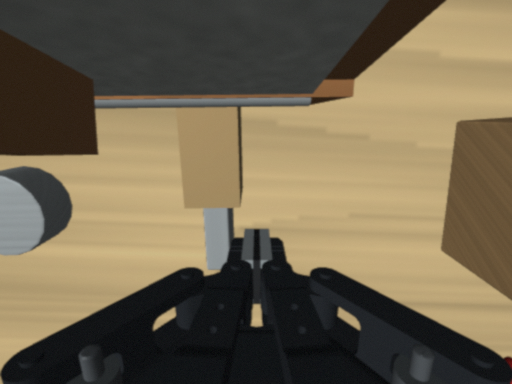

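Request:
play_rows(targets=[[1,0,1.5,0,0],[1,0,3.0,0,0],[0.5,0,3,-4,0],[0.2,0,1,-7,0],[0,1.6,-0.8,-7,0],[0,1.6,-0.8,-6,0],[0,1.6,-0.8,-6,0]])

```text
clock: 6.15
eef_pos: [590.1, -117.8, 137.3]
tool_rot: [-3.14, 0.003, 0.057]
force: [-0.8, 0.4, -0.6]
width: 72.2
gripper_force: 0.0
```

```bash
python3 - <<'E'
from h import *
im,d,P,E,f,c=grab('wrist'); s,T=pose(); print(s['eef_pos'],s['tool_rot'],s['force'],s['width'])
Q=(P-T[:3,3])@T[:3,:3]
m=(abs(P[...,2]-74.5)<3)&(abs(Q[...,1])<25)&(abs(Q[...,0])<25)
print(m.sum(),np.percentile(Q[m],[2,50,98],0).round(1).tolist())
E
```

```text
[ 589.79250633 -118.98625007  137.51769451] [-3.14051837  0.00368239  0.05551878] [ 0.04597583  0.28103048 -0.00068546] 79.316411285221
758 [[-15.8, -3.6, 61.5], [0.6, 2.0, 62.7], [15.8, 7.7, 63.9]]
```

Request:
play_rows(targets=[[0,0,0.2,4,0],[0,0,0.2,7,0],[0,0,0.2,7,0],[1,0,0.2,7,0],[1,0,0.2,7,0],[1,0,0.2,7,0],[1,0,0.2,7,0],[1,0,0.2,7,0]])

```text
clock: 7.0
eef_pos: [591.9, -121.3, 69.8]
tool_rot: [3.142, -0.001, 0.055]
force: [0.0, 10.0, 7.1]
width: 12.3
gripper_force: 9.4
```

Request:
play_rows(targets=[[1,0,0,0,0],[1,0,0,0,0],[1,-0.4,0,0,0],[1,-0.8,0,0,0],[1,-1.2,0,0,0],[1,-1.6,0,0,0]])

```text
clock: 7.6
eef_pos: [578.0, -121.7, 69.9]
tool_rot: [3.141, -0.006, 0.056]
force: [5.0, 1.6, 2.7]
width: 11.1
gripper_force: 58.8
```

Request:
play_rows(targets=[[1,-0.3,0,0,0],[1,-0.5,0,0,0],[1,-0.5,0,0,0]])

```text
clock: 7.9
eef_pos: [571.8, -122.1, 69.9]
tool_rot: [3.142, -0.003, 0.056]
force: [3.1, 1.6, 6.9]
width: 11.0
gripper_force: 59.4
```

Request:
play_rows(targets=[[1,-0.3,0,0,0],[1,-0.5,0,0,0],[1,-0.5,0,0,0]])

```text
clock: 8.2
eef_pos: [566.8, -122.4, 69.9]
tool_rot: [3.142, -0.003, 0.055]
force: [2.4, 1.3, 5.8]
width: 11.0
gripper_force: 59.4
```

Request:
play_rows(targets=[[1,-0.3,0,0,0],[1,-0.5,0,0,0],[1,-0.5,0,0,0]])

```text
clock: 8.5
eef_pos: [561.9, -122.7, 69.9]
tool_rot: [3.142, -0.003, 0.055]
force: [4.1, 2.0, 6.8]
width: 11.0
gripper_force: 59.4
```

Request:
play_rows(targets=[[1,-0.3,0,0,0],[1,-0.5,0,0,0],[1,-0.5,0,0,0]])

```text
clock: 8.8
eef_pos: [556.9, -123.0, 69.9]
tool_rot: [3.141, -0.003, 0.055]
force: [3.9, 2.2, 6.9]
width: 11.3
gripper_force: 59.4
```

Request:
play_rows(targets=[[1,-0.3,0,0,0],[1,-0.5,0,0,0],[1,-0.5,0,0,0]])

```text
clock: 9.1
eef_pos: [551.9, -123.3, 69.9]
tool_rot: [3.141, -0.003, 0.055]
force: [4.0, 1.9, 6.9]
width: 11.0
gripper_force: 59.4
```

Request:
play_rows(targets=[[1,-0.3,0,0,0],[1,-0.5,0,0,0],[1,-0.5,0,0,0]])

```text
clock: 9.4
eef_pos: [548.4, -123.4, 69.9]
tool_rot: [3.141, -0.006, 0.056]
force: [6.2, 1.8, 4.0]
width: 11.2
gripper_force: 58.9
```

Request:
play_rows(targets=[[1,-0.3,0,0,0],[1,-0.5,0,0,0],[1,-0.5,0,0,0]])

```text
clock: 9.7
eef_pos: [545.2, -123.6, 69.9]
tool_rot: [3.141, -0.01, 0.056]
force: [9.4, 2.8, 0.3]
width: 11.0
gripper_force: 58.5
```

Request:
play_rows(targets=[[1,-0.4,0,0,0],[1,-0.8,0,0,0],[1,-0.8,0,0,0]])

```text
clock: 10.0
eef_pos: [539.9, -123.9, 70.0]
tool_rot: [3.14, -0.015, 0.056]
force: [15.2, 2.4, -5.0]
width: 11.2
gripper_force: 58.7
```

Request:
play_rows(targets=[[0,0,0,0,0],[0,0,0,0,0],[0,0,0,0,0],[0,0,0,-3,0],[0,0,0,-8,0],[1,0,-5,-8,0],[1,0,-10,-8,0],[1,0,-14,-8,0],[1,0,-14,-8,0]])

```text
clock: 10.9
eef_pos: [523.3, 22.5, 148.7]
tool_rot: [-3.138, 0.002, 0.065]
force: [0.3, 0.7, 0.5]
width: 27.4
gripper_force: 0.0
```

```bash
python3 - <<'E'
from h import *
im,d,P,E,f,c=grab('wrist'); s,T=pose(); print(s['clock'],s['eef_pos'],s['tool_rot'],s['force'],s['width'])
c_,s_=np.cos(.0575),np.sin(.0575); L=(P[...,:2]-[647.5,-3])@np.array([[c_,-s_],[s_,c_]])
for sg in(1,-1):
    m=(abs(P[...,2]-74.5)<3.5)&(abs(L[...,1]-sg*115)<9)&(L[...,0]<-5)&(L[...,0]>-150)
    print(sg,m.sum(),np.percentile(L[m],[1,50,99],0).round(1).tolist() if m.sum() else 0)
E
```

```text
10.95 [523.66627529  18.506737   148.67520927] [-3.14034721e+00  1.75691362e-03  6.08022423e-02] [ 0.62755292 -0.82395984  0.09960565] 20.043098254385963
1 1250 [[-49.8, 108.9], [-30.8, 114.6], [-14.2, 121.3]]
-1 899 [[-123.9, -120.3], [-107.0, -112.8], [-90.9, -107.6]]
```

Request:
play_rows(targets=[[1,1,-4.5,0,0],[1,3,-9,0,0],[1,6,-11.4,0,0],[1,7.7,-11.4,2,0],[1,7.7,-11.4,5,0],[1,7.7,-11.4,6.9,0],[1,7.7,-11.4,6.9,0]])

```text
clock: 11.65
eef_pos: [593.2, 130.2, 76.8]
tool_rot: [3.139, 0.007, 0.052]
force: [-0.8, 0.7, 0.6]
width: 0.6
gripper_force: 0.0
```

Request:
play_rows(targets=[[1,0,0.5,0,0],[1,0,0.9,0,0],[1,0,1.2,0,0],[1,0,1.2,0,0]])

```text
clock: 12.05
eef_pos: [594.9, 128.9, 80.0]
tool_rot: [-3.132, 0.001, 0.059]
force: [-1.1, 15.0, -11.6]
width: -0.0
gripper_force: 7.6
```

Request:
play_rows(targets=[[1,0,0.4,0,0],[1,-0.4,0.4,0,0],[1,-0.8,0.4,0,0],[1,-1.2,0.4,0,0],[1,-1.6,0.4,0,0],[1,-2.0,0.4,0,0],[1,-2.4,0.4,0,0],[1,-2.8,0.4,0,0]])

```text
clock: 12.85
eef_pos: [569.7, 127.2, 80.5]
tool_rot: [-3.128, -0.006, 0.062]
force: [3.4, 23.3, -16.6]
width: 0.1
gripper_force: 11.1
```

```bash
cat >> h.py <<'E'
def local():
    im,d,P,E,f,c=grab('wrist'); s,T=pose(); print(s['clock'],s['eef_pos'],s['tool_rot'],s['force'],s['width'])
    c_,s_=np.cos(.0575),np.sin(.0575); L=(P[...,:2]-[647.5,-3])@np.array([[c_,-s_],[s_,c_]])
    Q=(P-T[:3,3])@T[:3,:3]
    for sg in(1,-1):
        m=(abs(P[...,2]-74.5)<3.5)&(abs(L[...,1]-sg*115)<9)&(L[...,0]<-5)&(L[...,0]>-150)
        if m.sum(): print(sg,m.sum(),np.percentile(L[m],[1,50,99],0).round(1).tolist(),np.percentile(Q[m],[1,50,99],0).round(1).tolist())
    return im,d,P,T
E
python3 -c "from h import *;local()"
```

```text
12.9 [568.77777806 127.14982761  80.4332279 ] [-3.12818862 -0.00460807  0.06220594] [  2.16173989  22.82774912 -14.40755279] 0.15808479470326425
1 1450 [[-74.2, 109.8], [-56.9, 115.6], [-42.5, 122.8]] [[-3.3, 11.7, 3.9], [14.1, 19.0, 5.5], [28.5, 24.8, 7.9]]
```

Request:
play_rows(targets=[[1,0,-1.5,0,0],[1,0,-3.0,0,0],[0.5,0,-3,-4,0],[0.2,0,-1,-7,0],[0,1.6,0.8,-7,0],[0,1.6,0.8,-6,0],[0,1.6,0.8,-6,0]])

```text
clock: 13.6
eef_pos: [584.2, 107.3, 139.5]
tool_rot: [3.141, 0.001, 0.053]
force: [-0.0, 0.0, 0.1]
width: 72.3
gripper_force: 0.0
```

```bash
python3 -c "from h import *;local()"
```

```text
13.65 [583.75906537 108.30900773 139.40201438] [3.14126248e+00 2.17665493e-03 5.39775207e-02] [-0.06858603  0.89667599  0.87146331] 78.99584929609755
1 724 [[-75.1, 109.8], [-59.0, 115.4], [-43.6, 121.2]] [[-17.8, -6.4, 63.3], [-1.7, -0.7, 64.7], [13.8, 5.0, 65.9]]
```

Request:
play_rows(targets=[[0,-0.2,-0.1,4,0],[0,-0.2,-0.1,7,0],[0,-0.2,-0.1,7.2,0],[1,-0.2,-0.1,7.2,0],[1,-0.2,-0.1,7.2,0],[1,-0.2,-0.1,7.2,0],[1,-0.2,-0.1,7.2,0],[1,-0.2,-0.1,7.2,0],[1,-0.2,-0.1,7.2,0],[1,-0.2,-0.1,7.2,0]])

```text
clock: 14.65
eef_pos: [583.3, 109.1, 68.9]
tool_rot: [3.141, -0.001, 0.055]
force: [-1.4, -0.5, 5.6]
width: 11.0
gripper_force: 58.7
```

Request:
play_rows(targets=[[1,-0.4,0,0,0],[1,-0.8,0,0,0],[1,-1.2,0,0,0],[1,-1.6,0,0,0],[1,-2.0,0,0,0],[1,-2.0,0,0,0]])

```text
clock: 15.25
eef_pos: [564.4, 108.0, 68.9]
tool_rot: [3.141, -0.004, 0.055]
force: [3.0, -3.0, 6.3]
width: 11.0
gripper_force: 59.3
```

Request:
play_rows(targets=[[1,-0.3,0,0,0],[1,-0.5,0,0,0],[1,-0.5,0,0,0]])

```text
clock: 15.55
eef_pos: [559.5, 107.7, 68.9]
tool_rot: [3.141, -0.004, 0.054]
force: [2.9, -2.0, 6.1]
width: 10.9
gripper_force: 59.3
```

Request:
play_rows(targets=[[1,-0.3,0,0,0],[1,-0.5,0,0,0],[1,-0.5,0,0,0]])

```text
clock: 15.85
eef_pos: [554.5, 107.4, 68.9]
tool_rot: [3.141, -0.004, 0.054]
force: [3.6, -2.5, 6.9]
width: 11.2
gripper_force: 59.3
```

Request:
play_rows(targets=[[1,-0.3,0,0,0],[1,-0.5,0,0,0],[1,-0.5,0,0,0]])

```text
clock: 16.15
eef_pos: [549.5, 107.1, 68.9]
tool_rot: [3.141, -0.004, 0.054]
force: [2.8, -2.3, 6.4]
width: 11.1
gripper_force: 59.4
```

Out about 70 mm, not at the stop yet.

Request:
play_rows(targets=[[1,-0.3,0,0,0],[1,-0.5,0,0,0],[1,-0.5,0,0,0]])

```text
clock: 16.45
eef_pos: [544.6, 106.9, 68.9]
tool_rot: [3.141, -0.004, 0.054]
force: [3.8, -3.0, 6.3]
width: 11.4
gripper_force: 59.4
```

Request:
play_rows(targets=[[1,-0.3,0,0,0],[1,-0.5,0,0,0],[1,-0.5,0,0,0]])

```text
clock: 16.75
eef_pos: [540.4, 106.5, 68.9]
tool_rot: [3.141, -0.005, 0.054]
force: [5.1, -2.7, 5.0]
width: 11.5
gripper_force: 59.1
```

Request:
play_rows(targets=[[1,-0.3,0,0,0],[1,-0.5,0,0,0],[1,-0.5,0,0,0]])

```text
clock: 17.05
eef_pos: [537.1, 106.4, 68.9]
tool_rot: [3.142, -0.009, 0.054]
force: [9.4, -2.0, 1.6]
width: 11.1
gripper_force: 58.6
```

Request:
play_rows(targets=[[1,-0.3,0,0,0],[1,-0.5,0,0,0],[1,-0.5,0,0,0]])

```text
clock: 17.35
eef_pos: [533.9, 106.2, 68.9]
tool_rot: [-3.141, -0.012, 0.054]
force: [12.5, -3.3, -2.6]
width: 10.9
gripper_force: 58.4
```

Request:
play_rows(targets=[[1,-0.4,0,0,0],[1,-0.5,0,0,0],[1,-0.5,0,0,0]])

```text
clock: 17.65
eef_pos: [531.0, 106.0, 69.0]
tool_rot: [-3.141, -0.016, 0.053]
force: [16.2, -3.2, -5.8]
width: 11.1
gripper_force: 58.5
```

Request:
play_rows(targets=[[0,0,0,0,0],[0,0,0,0,0],[0,0,0,0,0],[0,0,0,-4,0],[0,0,0,-9,0],[0,0,4,-14,0],[0,0,8,-19,0],[0,0,10,-24,0],[0,0,10,-27,0],[0,0,10,-27,0]])

```text
clock: 18.65
eef_pos: [530.1, 4.3, 343.2]
tool_rot: [3.141, -0.009, 0.051]
force: [0.2, -0.2, -0.6]
width: 85.5
gripper_force: 0.0
```

```bash
python3 - <<'E'
from h import *
im,d,P,T=local(); print(ctrl.read_state()['qpos'].round(2)); save(im,'w4.png')
c_,s_=np.cos(.0575),np.sin(.0575)
for k in('flap_bar','jar'):
    for q in ctrl.trace('wrist',k)[:2]:
        m=q['pixels']; print(k,round(q['confidence'],2),q['bbox'],np.nanpercentile(P[m],[2,50,98],0).round(1).tolist())
m=(P[...,2]>272)&(P[...,2]<290)&(P[...,0]>650)&(P[...,0]<720); print(m.sum(),np.percentile(P[m],[2,50,98],0).round(1).tolist())
E
```

```text
18.7 [529.6484394    5.074884   342.01901594] [ 3.14151513 -0.0070558   0.05258384] [ 1.3959763  -0.22415694  0.55210659] 85.6692620260282
1 224 [[-120.3, 109.0], [-103.2, 114.5], [-86.6, 120.8]] [[-5.5, -106.0, 265.8], [11.6, -99.7, 267.5], [28.2, -94.2, 270.6]]
-1 232 [[-124.6, -120.7], [-107.4, -114.2], [-90.7, -108.5]] [[-8.6, 123.3, 265.5], [8.5, 128.9, 267.4], [25.3, 135.4, 270.1]]
[-0.13  0.36  0.1   1.74 -0.04  1.03 -1.54]
flap_bar 0.62 [57.8, 1.4, 490.0, 89.4] [[637.4, -149.4, 101.9], [666.0, 0.5, 207.9], [683.7, 146.9, 233.1]]Traceback (most recent call last):
  File "<stdin>", line 7, in <module>
    return _quantile_unchecked(
        a, q, axis, out, overwrite_input, method, keepdims, weights)
    return _ureduce(a,
                    func=_quantile_ureduce_func,
    ...<5 lines>...
                    overwrite_input=overwrite_input,
                    method=method)
    r = func(a, **kwargs)
    result = _quantile(arr,
                       quantiles=q,
    ...<2 lines>...
                       out=out,
                       weights=wgt)
    slices_having_nans = np.isnan(arr[-1, ...])
                                  ~~~^^^^^^^^^
IndexError: index -1 is out of bounds for axis 0 with size 0
```

View pics/w4.png

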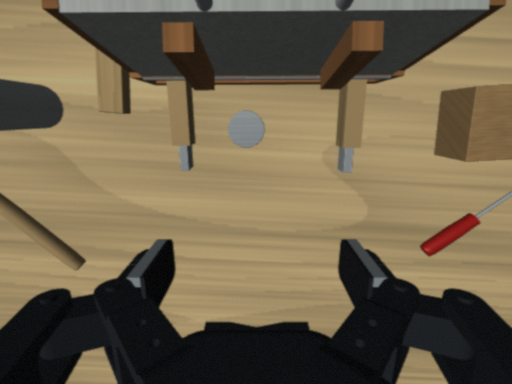

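Request:
play_rows(targets=[[0,2,0.5,-0.5,-8],[0,5,1,-0.5,-16],[0,8,1.4,-0.5,-24],[0,11,1.4,-0.5,-32],[0,14,1.4,-0.5,-40],[0,15.7,1.4,-0.5,-48],[0,15.7,1.4,-0.5,-56],[0,15.7,1.4,-0.5,-64],[0,15.7,1.4,-0.5,-72],[0,15.7,1.4,-0.5,-80]])

```text
clock: 19.8
eef_pos: [684.5, 2.6, 339.2]
tool_rot: [-3.135, -0.0, 1.459]
force: [-0.3, 0.3, -0.1]
width: 85.5
gripper_force: 0.0
```

Request:
play_rows(targets=[[0,0,0,0,-8],[0,0,0,0,-10],[0,0,0,0,-10],[0,0,0,0,-10]])

```text
clock: 20.2
eef_pos: [685.0, 1.8, 340.7]
tool_rot: [-3.138, -0.001, 1.626]
force: [-0.5, -0.4, 1.1]
width: 85.2
gripper_force: 0.0
```

```bash
python3 - <<'E'
from h import *
im,d,P,E,f,c=grab('wrist'); s,T=pose(); print(s['clock'],s['eef_pos'],s['tool_rot'],s['force'],s['qpos'].round(2)); save(im,'w5.png')
Q=(P-T[:3,3])@T[:3,:3]
m=(P[...,2]>270)&(P[...,2]<290)&(abs(P[...,0]-687)<35)&(abs(P[...,1])<75); print(m.sum())
if m.sum(): print(np.percentile(P[m],[2,50,98],0).round(1).tolist(),np.percentile(Q[m],[2,50,98],0).round(1).tolist(),np.polyfit(P[m][:,1],P[m][:,0],1))
E
```

```text
20.25 [685.2615233    1.66820922 341.20988764] [-3.13877101e+00 -4.40657455e-04  1.62577583e+00] [0.04516722 0.6419985  0.80518474] [ 0.11  0.63 -0.28  1.28  0.17  1.26 -0.12]
2542
[[679.7, -49.8, 276.4], [687.0, 8.7, 280.9], [694.2, 53.8, 282.6]] [[-51.6, -3.6, 58.6], [6.9, 2.3, 60.3], [52.0, 7.9, 64.8]] [-5.93566667e-02  6.87355061e+02]
```

View pics/w5.png

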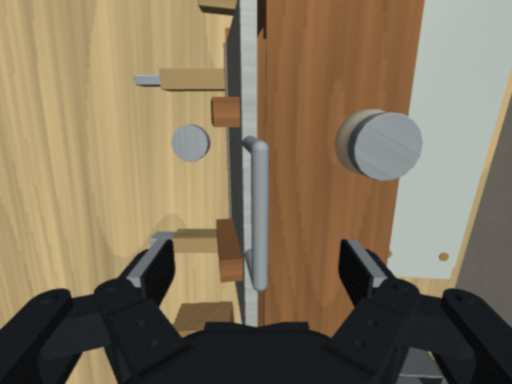

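Request:
play_rows(targets=[[0.3,0,0.2,2,0],[0.3,0,0.2,4,0],[0.3,0,0.2,5.9,0],[0.3,0,0.2,5.9,0],[1,0,0.2,5.9,0],[1,0,0.2,5.9,0],[1,0,0.2,5.9,0],[1,0,0.2,5.9,0],[1,0,0.2,5.9,0],[1,0,0.2,5.9,0]])

```text
clock: 21.25
eef_pos: [687.2, 1.2, 285.3]
tool_rot: [-3.141, 0.0, 1.626]
force: [-5.3, 0.4, 6.1]
width: 9.9
gripper_force: 58.7
```

```bash
python3 - <<'E'
import numpy as np
th=np.r_[0,2,5,9,13,17,21,25,29,33,37, 41,45,49,53,57,61,65,69,73,77, 81,84,87,90,92,94,96,98,100]
f=np.radians(th-11.76); x=-19.51*np.sin(f); z=19.51*np.cos(f)
for a,b in((0,10),(10,20),(20,29)):
    print([[1,0,round(x[i]-x[a],1),round(z[a]-z[i],1),0] for i in range(a+1,b+1)])
E
```

```text
[[1, 0, np.float64(-0.7), np.float64(-0.1), 0], [1, 0, np.float64(-1.7), np.float64(-0.3), 0], [1, 0, np.float64(-3.0), np.float64(-0.4), 0], [1, 0, np.float64(-4.4), np.float64(-0.4), 0], [1, 0, np.float64(-5.8), np.float64(-0.3), 0], [1, 0, np.float64(-7.1), np.float64(-0.2), 0], [1, 0, np.float64(-8.4), np.float64(0.1), 0], [1, 0, np.float64(-9.8), np.float64(0.5), 0], [1, 0, np.float64(-11.0), np.float64(0.9), 0], [1, 0, np.float64(-12.3), np.float64(1.5), 0]]
[[1, 0, np.float64(-1.2), np.float64(0.6), 0], [1, 0, np.float64(-2.4), np.float64(1.3), 0], [1, 0, np.float64(-3.5), np.float64(2.1), 0], [1, 0, np.float64(-4.5), np.float64(3.0), 0], [1, 0, np.float64(-5.5), np.float64(3.9), 0], [1, 0, np.float64(-6.5), np.float64(4.9), 0], [1, 0, np.float64(-7.3), np.float64(6.0), 0], [1, 0, np.float64(-8.1), np.float64(7.1), 0], [1, 0, np.float64(-8.8), np.float64(8.3), 0], [1, 0, np.float64(-9.4), np.float64(9.5), 0]]
[[1, 0, np.float64(-0.5), np.float64(1.3), 0], [1, 0, np.float64(-0.9), np.float64(2.2), 0], [1, 0, np.float64(-1.1), np.float64(3.2), 0], [1, 0, np.float64(-1.4), np.float64(4.2), 0], [1, 0, np.float64(-1.5), np.float64(4.9), 0], [1, 0, np.float64(-1.6), np.float64(5.5), 0], [1, 0, np.float64(-1.7), np.float64(6.2), 0], [1, 0, np.float64(-1.8), np.float64(6.9), 0], [1, 0, np.float64(-1.8), np.float64(7.6), 0]]
```

Request:
play_rows(targets=[[1,0,-0.7,-0.1,0],[1,0,-1.7,-0.3,0],[1,0,-3.0,-0.4,0],[1,0,-4.4,-0.4,0],[1,0,-5.8,-0.3,0]])

```text
clock: 21.75
eef_pos: [631.3, -2.1, 289.2]
tool_rot: [3.135, 0.0, 1.625]
force: [-0.5, -0.3, 6.8]
width: 10.4
gripper_force: 61.9
```

Request:
play_rows(targets=[[1,0,-1.3,0.1,0],[1,0,-2.6,0.4,0],[1,0,-4.0,0.8,0],[1,0,-5.2,1.2,0],[1,0,-6.5,1.8,0]])

```text
clock: 22.25
eef_pos: [564.8, -5.9, 270.4]
tool_rot: [3.138, 0.001, 1.625]
force: [1.6, 0.1, -0.6]
width: 10.2
gripper_force: 62.3
```

Request:
play_rows(targets=[[1,0,-1.2,0.6,0],[1,0,-2.4,1.3,0],[1,0,-3.5,2.1,0],[1,0,-4.5,3.0,0],[1,0,-5.5,3.9,0],[1,0,-6.5,4.9,0],[1,0,-7.3,6.0,0],[1,0,-8.1,7.1,0],[1,0,-8.8,8.3,0],[1,0,-9.4,9.5,0]])

```text
clock: 23.25
eef_pos: [470.4, -11.3, 173.8]
tool_rot: [3.141, 0.0, 1.625]
force: [1.1, -0.9, -0.5]
width: 10.1
gripper_force: 64.0
```

Request:
play_rows(targets=[[1,0,-0.5,1.3,0],[1,0,-0.9,2.2,0],[1,0,-1.1,3.2,0],[1,0,-1.4,4.2,0],[1,0,-1.5,4.9,0],[1,0,-1.6,5.5,0]])

```text
clock: 23.85
eef_pos: [454.6, -12.2, 118.4]
tool_rot: [-3.14, 0.001, 1.625]
force: [0.3, -2.1, -2.9]
width: 9.7
gripper_force: 66.7
```

Request:
play_rows(targets=[[1,0,-0.1,0.5,0],[1,0,-0.1,1.0,0],[1,0,-0.2,1.4,0],[1,0,-0.2,1.4,0]])

```text
clock: 24.25
eef_pos: [453.2, -12.2, 104.5]
tool_rot: [-3.141, 0.0, 1.625]
force: [-0.6, -4.2, -0.0]
width: 9.6
gripper_force: 67.2
```

Request:
play_rows(targets=[[1,0,0,0.2,0],[1,0,0,0.4,0],[1,0,0,0.4,0]])

```text
clock: 24.55
eef_pos: [453.0, -12.2, 100.8]
tool_rot: [-3.141, 0.0, 1.625]
force: [-0.9, -4.8, -0.4]
width: 9.8
gripper_force: 67.3
```

Request:
play_rows(targets=[[1,0,0,0.2,0],[1,0,0,0.2,0]])

```text
clock: 24.75
eef_pos: [452.9, -12.2, 98.9]
tool_rot: [-3.141, 0.001, 1.625]
force: [-1.3, -4.8, 0.5]
width: 9.6
gripper_force: 67.3
```

Request:
play_rows(targets=[[1,0,0,0.2,0],[1,0,0,0.2,0]])

```text
clock: 24.95
eef_pos: [452.9, -12.2, 96.9]
tool_rot: [-3.141, 0.0, 1.625]
force: [-2.4, -5.9, 0.0]
width: 9.9
gripper_force: 67.3
```

```bash
python3 - <<'E'
from h import *
im,d,P,E,f,c=grab('scene'); save(cv2.resize(im[110:260,180:400],None,fx=3.5,fy=3.5),'s2.png')
c_,s_=np.cos(.0575),np.sin(.0575); 
def rep(P,n):
    L=(P[...,:2]-[647.5,-3])@np.array([[c_,-s_],[s_,c_]])
    m=(abs(L[...,1])<145)&(abs(L[...,1])>55)&(L[...,0]<-15)&(L[...,0]>-142)&(P[...,2]>85)&(P[...,2]<125)
    if m.sum()<50: return
    q=np.c_[L[m],P[m][:,2]]; s=np.linalg.lstsq(np.c_[q[:,:2],np.ones(len(q))],q[:,2],rcond=None)[0]; print(n,m.sum(),'z=',s.round(4),np.median(q,0))
rep(P,'scene')
im,d,P,E,f,c=grab('top'); rep(P,'top')
im,d,P,E,f,c=grab('wrist'); rep(P,'wrist')
E
```

```text
scene 1898 z= [-3.90000e-03  1.20000e-03  9.69816e+01] [-73.87908485 -71.27464234  97.28023377]
top 2903 z= [-1.00000e-03  8.00000e-04  9.69754e+01] [-78.63928272 -55.05094384  97.06008126]
wrist 18973 z= [-5.60000e-03 -1.50000e-03  9.65408e+01] [-118.12347258   84.65027191   97.0756525 ]
```

View pics/s2.png

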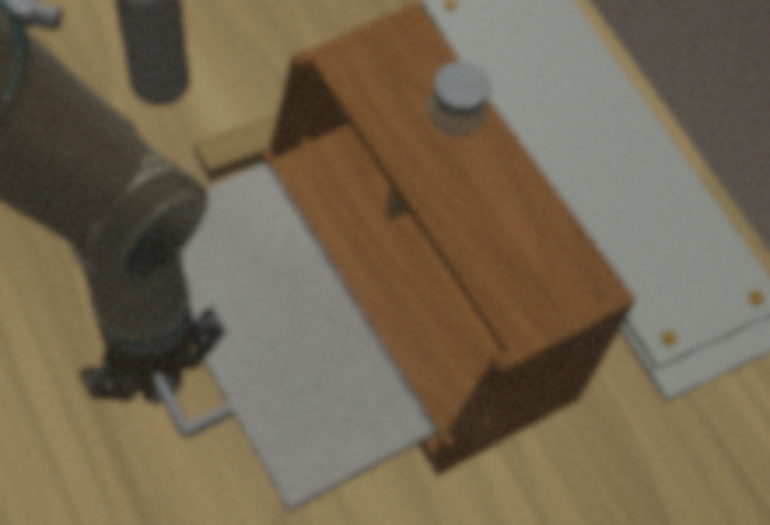

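Request:
play_rows(targets=[[0.6,0,0,0,0],[0.6,0,0,0,0],[0.6,0,0,0,0],[0.6,0,0,-2,0],[0.6,0,0,-5,0],[0.6,0,0,-9,0],[0.6,0,0,-13,0],[0.6,0,0,-17,0],[0.6,0,0,-17,0]])

```text
clock: 26.0
eef_pos: [456.4, -10.9, 271.7]
tool_rot: [3.131, 0.0, 1.626]
force: [1.6, -0.1, 0.5]
width: 34.2
gripper_force: 0.0
```

```bash
python3 - <<'E'
from h import *
s,T=pose(); print(s['clock'],s['eef_pos'],s['force'],s['width'])
c_,s_=np.cos(.0575),np.sin(.0575); 
for n in('top','scene','wrist'):
    im,d,P,E,f,c=grab(n)
    if n=='scene': save(cv2.resize(im[110:260,180:400],None,fx=3,fy=3),'s3.png')
    L=(P[...,:2]-[647.5,-3])@np.array([[c_,-s_],[s_,c_]])
    m=(abs(L[...,1])<145)&(L[...,0]<-15)&(L[...,0]>-142)&(P[...,2]>85)&(P[...,2]<125)
    q=np.c_[L[m],P[m][:,2]]; sl=np.linalg.lstsq(np.c_[q[:,:2],np.ones(len(q))],q[:,2],rcond=None)[0]; print(n,m.sum(),sl.round(4))
    for k in('tin','offcut','jar','support_l'):
        for r in ctrl.trace(n,k)[:2]:
            if r['confidence']>.5: print('  ',k,np.nanmedian(P[r['pixels']],0).round(0))
E
```

```text
26.0 [456.37978633 -10.9132362  271.68661656] [ 1.61452667 -0.07342433  0.451082  ] 34.15786952558746
top 4596 [6.60000e-03 1.10000e-03 9.68429e+01]
   offcut [649. 222.  28.]
   jar [765.  54. 269.]
scene 3094 [6.50000e-03 1.80000e-03 9.70765e+01]
   tin [762.  48. 268.]
   offcut [626. 222.  27.]
wrist 29094 [ 5.80000e-03 -1.10000e-03  9.67179e+01]
```

View pics/s3.png

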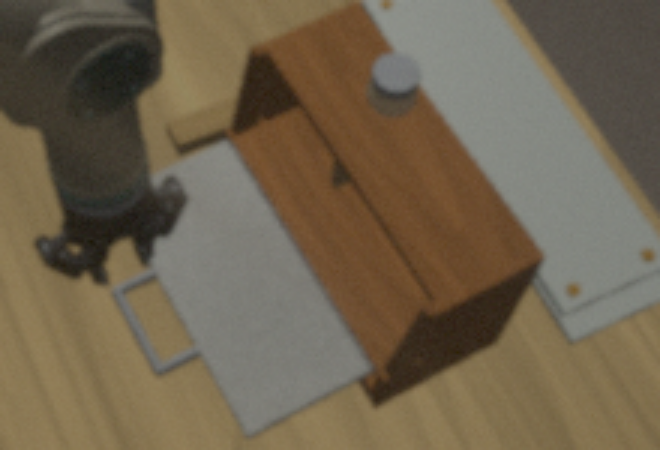

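```bash
python3 -c "from cell import ctrl; print(ctrl.finish_job())"
```

```text
the job is handed in; nothing more can be done
None
```

I drew both supports out onto their stops with the flap closed, pulling each to about 15 N. I then lowered the flap by its bar until it rested level (within about 0.4°), let go with the gripper clear, and handed the job in at about 26 s; no verdict came back.

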